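Third hand for fitting a charger module in a worktop outlet

ROBOT

A 7-joint arm with a two-finger parallel gripper is mounted at the origin on a cart in front of the work surface, level with it; the furniture and walls round the work are solid. World frame = base frame: x ahead of the robot, y to its left, z up, the work surface at z = 0. Lengths are in m, angles in rad, forces in N, time in s.
With the tool pointing down it reaches from about 0.4 to 0.85 m from the base axis. Payload 10.4 kg.
Tool frame: the origin (TCP) lies between the finger pads, 19 mm behind the fingertips; this is the grasp point; z points along the fingers, y is the line along which they close (so a half turn about z gives the same grasp; the last joint's range is limited). The gripper opens to 87 mm and grips with 3 to 60 N. Pads are 19 mm wide; open, the fingers measure 117 mm over their backs; the gripper's body (75 mm by 190 mm) begins 51 mm behind the grasp point.
Start: joints at [-1.262, 0.332, -0.065, 1.46, 0.022, 1.35, -0.088], TCP at [0.204, 0.591, 0.241] pointing down, gripper open.
Joint ranges: [-2.6, 2.6], [-0.5, 2.12], [-1.47, 1.34], [0.16, 2.42], [-1.27, 4.41], [0.06, 2.06], [-2.6, 2.6]. Speed limits (rad/s): [2.22, 2.22, 2.79, 2.79, 3.14, 3.14, 3.14].

INTERFACE

Orientations are given as a rotation vector (axis times angle).
In Python, from station import sensors, grab_frame, job gives the robot as it stands.
- The arm moves only by the tool move_arm, never from a script. Its argument "steps" is one flat list of numbers, 7 for each row, row after row: the shift along the tool's x, y, z in units of 0.08 m (1.0 is 0.08 m), then the turn, a rotation vector about the tool's x, y, z in units of 0.5 rad (1.0 is 0.5 rad), then the closure, from -1 (fully open) to 1 (shut). A call has 1 to 5 rows; each row is the pose to reach, as a shift and turn from the pose commanded when the call began, along the tool's axes at that moment; what a row does not reach only later rows make up. A row lasts 1/10 s, in which the tool goes at most 50 mm and 8.59 degrees, less where a joint would pass 70% of its speed; a pose out of reach is approached as far as the arm can. A call with a number of a shift or a turn outside -1 to 1 is refused whole. A call with a gripper value outside its range is refused whole. The fingers move at their own pace and stop on an object; "squeeze" is the grip in N (left out, the last holds). Time passes only in rows, so rows that repeat a pose let the fingers close. It gives the time, the measured TCP pose, the force, the opening and the grip force at its end, in the units of the state.
- sensors.state(): the state, without advancing time (a new reading comes with each control period).
- grab_frame(name): name is "scene" or "side" or "wrist"; returns a dict with "img" (420x560x3 uint8, blue, green, red), "fx", "fy", "cx", "cy" (pixels), "k1" (the pictures are not rectified: a ray, as slopes to the right and down, at radius r is drawn at 1 + k1 r^2 times it, then the intrinsics apply), "origin" and "attitude" of the camera in the world. Camera axes: x right, y down, z forward; pixel columns grow to the right and rows downward; lengths in m; the calibration is good to about 2 mm. A picture is of the moment at which its call begins. There is no depth.
- job.job_done(): hands the job in; it is judged then, once.
The state is a dict: "t": time; "joint_pos": joint angles; "joint_vel": joint speeds; "effort": joint torques, N m; "tcp_pos": TCP position; "orientation": TCP orientation; "force": force on the tool from outside, world axes, zero at the start; "ft_torque": the same for the moment, N m; "finger_gap": opening from 0.0 (shut) to 1.0 (fully open); "grip_force": force on a finger pad.
Only numpy, scipy, OpenCV 4.12 (cv2) and the standard library are available. Lean on these libraries where they do the work, as an engineer would, in place of code of your own. Each camera call takes 0.05 s, during which the arm holds its last target. There are 200 camera calls.

TASK

Plug the charger module with the rectangular plug into the outlet box on the worktop, so that its flange lies flat on the sprung steel frame, then press it down until the frame has sunk about half of its travel (8 mm, about 12 N) and hold it there steadily for at least three seconds, so that I can drive the fixing screws. Never push the frame down to its stop, leave the module with the round flange and the other things where they are, and finish while still holding the module pressed down: do not let go.

Things in the scene. Friction and masses are not known exactly. Their poses are not given: they have to be found in the camera images.
- charger_module: Loose white charger module, standing on its plug; 0.10-0.21 kg. Origin: centre of the plug underside, z up, x along its long side. Plug 44 (x) x 32 (y) mm, 45 long, lowest 8 mm stepped to 40 x 28. Flange 70 x 56 mm, z 45-51 mm. On top a handle rib, 46 long (x), 16 thick (y), z 51-83 mm: grasp it across y. A half turn about z makes no difference.
- module_handle (a point): Point in the middle of the module's handle rib, 72 mm above its underside and 21 mm above the flange's top: a good place for the TCP in a grasp from above. Axes as the module's.
- outlet: Fixed aluminium outlet box, 120 (x) x 104 (y) x 60 mm, grey foot 130 x 114, black cable gland on its +x side. Origin: centre of its underside on the worktop, z up. In its top a rectangular socket hole, 47 (x) x 35 (y) mm, 54 deep, centred on the origin; the plug goes in with its long side along x, either way round.
- socket_mouth (a point): Centre of the socket hole's mouth in the outlet box's top, 60 mm above the worktop. Axes as the outlet box's.
- frame_top (a point): Centre of the top of the sprung steel frame, 82 mm above the worktop when free; sinks with it. Plate 88 (x) x 74 (y) x 6 mm with an opening 49 x 37 mm over the socket, on four springs, its underside 16 mm above the box top when free. The module flange comes to rest on it.
- seat_frame (a joint): How far the sprung frame is pressed down (m): 0 free, 0.016 at its stop. Spring 1.5 N per mm, so 8 mm takes about 12 N (including the module's own weight).
- round_module: Another loose white module, with a round plug (40 mm) and round flange (68 mm), same height and rib. Leave it. Origin: centre of its underside. It stands beside the charger module; the two may have changed places. (Over the hob farther left a cooker hood hangs about 0.54 m above the worktop: swing the arm in close to the robot, x of the tool up to 0.4 m, when passing it.)
- tape_roll: Roll of tape lying on the worktop, 96 mm across, 25 mm high. Leave it.
- jar: Jar of olives with a lid, 62 mm across, 86 mm high. Leave it.
- screwdriver: Screwdriver lying beyond the work. Leave it.

How it is judged:
On the way, in this order (a step that is already met when the one before it is completed fails the run):
1. the charger module is lifted clear of the worktop (height (world z) of charger_module above 0.08 m), for 0.1 s.
2. its plug has entered the socket hole (x of charger_module in the frame of outlet between -0.004 and 0.004 m and y of charger_module in the frame of outlet between -0.004 and 0.004 m and angle between the x axis of charger_module and the x axis of outlet, either way round below 0.12 rad and angle between charger_module's own z axis and vertical below 0.08 rad and z of charger_module in the frame of socket_mouth below -0.004 m), for 0.04 s.
3. it is pressed onto the sprung frame, in the band, for 2.5 s without a break (x of charger_module in the frame of outlet between -0.004 and 0.004 m and y of charger_module in the frame of outlet between -0.004 and 0.004 m and angle between the x axis of charger_module and the x axis of outlet, either way round below 0.12 rad and angle between charger_module's own z axis and vertical below 0.08 rad and value of joint seat_frame between 0.005 and 0.0115 m and contact force between charger_module and seat_frame between 7 and 18 N and velocity of joint seat_frame between -0.01 and 0.01 m/s and contact force between any of the fingers, the arm and charger_module above 2 N), for 2.5 s.
At the end, for the whole second after the job is handed in: The plug is in the socket (within 4 mm of centre, square within 0.12 rad, upright within 0.08 rad), the flange presses the sprung frame down by 5 to 11.5 mm with 7 to 18 N, the frame is still (under 10 mm/s), and the robot is still pressing the module (all of step 3); the arm keeps its last pose, push and grip.
It fails at once if the sprung frame is pushed to its stop (value of joint seat_frame above 0.0155 m).
It fails at once if the round module is disturbed (over 25 mm) (distance of round_module from where it was at the start of the episode above 0.025 m).
It fails at once if the tape roll is disturbed (over 25 mm) (distance of tape_roll from where it was at the start of the episode above 0.025 m).
It fails at once if the jar is disturbed (over 25 mm) (distance of jar from where it was at the start of the episode above 0.025 m).
It fails at once if the screwdriver is disturbed (over 25 mm) (distance of screwdriver from where it was at the start of the episode above 0.025 m).
It also fails if it takes over 58 s, if anything falls off the work surface, if the arm or the gripper's body presses on something with over 40 N, if the wrist force passes 120 N, or if a joint passes its speed limit or range.

## Working session

There is one attempt and no reset: what is moved stays moved. The work goes in short steps, Python scripts to look and compute and a tool call to move; the robot and the scene stay as the last step left them, time stands still between calls to the robot, and variables do not carry over. Pictures are saved under pics/ and viewed, at most 10 in all, crops included, and the job is handed in when it is done.

Besides the shell and the picture viewer there is one more tool, called after ">>>" by a JSON object that holds its "method" and its "body", one argument or row to a line. move_arm: Moves the arm, as the interface text tells. Its arguments: {"type":"object","properties":{"steps":{"type":"array","items":{"type":"number"}},"squeeze":{"type":"number"}},"required":["steps"]}

```bash
mkdir -p pics
python3 - <<'E'
from station import sensors, grab_frame
import cv2,numpy as np
s=sensors.state();print({k:np.round(v,3) for k,v in s.items()})
for n in("scene","side","wrist"):
    f=grab_frame(n);cv2.imwrite(f"pics/{n}0.png",f["img"]);print(n,{k:np.round(v,4) for k,v in f.items() if k!="img"})
a=[cv2.imread(f"pics/{n}0.png") for n in("scene","side")]
E
```

```text
{'t': np.float64(0.0), 'joint_pos': array([-1.262,  0.333, -0.065,  1.461,  0.022,  1.35 , -0.088]), 'joint_vel': array([ 0.   ,  0.001, -0.002, -0.   , -0.   , -0.   , -0.   ]), 'effort': array([ 1.0000e-03, -6.2326e+01,  2.5000e-02, -3.8988e+01, -6.1000e-02,
        4.0000e-02,  0.0000e+00]), 'tcp_pos': array([0.203, 0.591, 0.24 ]), 'orientation': array([-5.190e-01, -3.098e+00,  2.000e-03]), 'force': array([-1.017, -0.   ,  0.276]), 'ft_torque': array([ 0.015,  0.055, -0.023]), 'grip_force': np.float64(0.0), 'finger_gap': np.float64(0.999)}
scene {'fx': np.float64(441.5939), 'fy': np.float64(441.5939), 'cx': np.float64(282.9104), 'cy': np.float64(211.6443), 'k1': np.float64(-0.0606), 'origin': array([0.1938, 0.4547, 0.853 ]), 'attitude': array([-0.7828,  2.6464, -1.0163])}
side {'fx': np.float64(477.4056), 'fy': np.float64(477.4056), 'cx': np.float64(272.0478), 'cy': np.float64(206.5184), 'k1': np.float64(-0.0484), 'origin': array([0.4243, 0.3697, 0.9272]), 'attitude': array([-0.4602,  2.9137, -0.8282])}
wrist {'fx': np.float64(375.104), 'fy': np.float64(375.104), 'cx': np.float64(283.2052), 'cy': np.float64(220.9003), 'k1': np.float64(-0.0319), 'origin': array([0.1239, 0.6183, 0.3838]), 'attitude': array([2.345 , 1.6724, 0.2582])}
```

View pics/scene0.png

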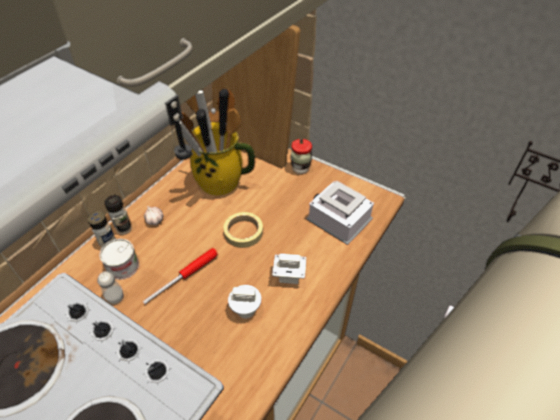

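View pics/side0.png

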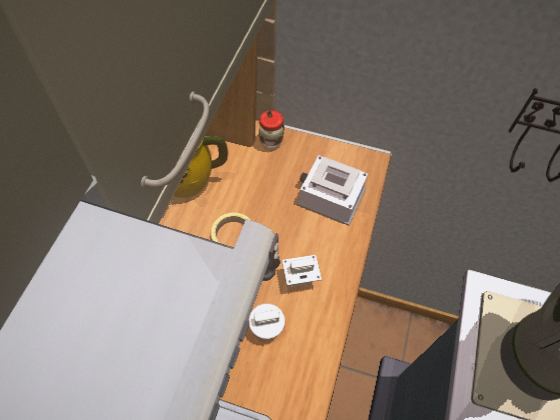

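The scene view shows the square-flanged charger at about (290,267), the round module at (244,301) and the outlet at (341,208). In the side view these are at (302,270), (267,322) and (335,185). Next I'll enlarge the crops to pick out contours.

```bash
cat > h.py <<'E'
import numpy as np,cv2
from scipy.spatial.transform import Rotation as R
def ray(f,p):
    K=np.array([[f["fx"],0,f["cx"]],[0,f["fy"],f["cy"]],[0,0,1.]])
    u=cv2.undistortPoints(np.array(p,float).reshape(-1,1,2),K,np.array([f["k1"],0,0,0.]))[:,0]
    return R.from_rotvec(f["attitude"]).apply(np.c_[u,np.ones(len(u))])
def cast(f,p,z):
    d=ray(f,p);o=np.array(f["origin"]);return o+d*((z-o[2])/d[:,2])[:,None]
def tri(f1,p1,f2,p2):
    A=np.zeros((3,3));b=np.zeros(3)
    for f,p in((f1,p1),(f2,p2)):
        d=ray(f,[p])[0];d/=np.linalg.norm(d);M=np.eye(3)-np.outer(d,d);A+=M;b+=M@np.array(f["origin"])
    return np.linalg.solve(A,b)
E
python3 - <<'E'
import cv2,numpy as np
from station import grab_frame
from h import *
F={}
for n in("scene","side"):
    F[n]=grab_frame(n);F[n].update();cv2.imwrite(f"pics/{n}1.png",F[n]["img"])
a=F["scene"]["img"];b=F["side"]["img"]
c=lambda i,x,y,w,h:cv2.resize(i[y:y+h,x:x+w],(400,300),interpolation=cv2.INTER_CUBIC)
cv2.imwrite("pics/c1.png",np.vstack([np.hstack([c(a,260,240,60,45),c(a,300,175,80,60)]),np.hstack([c(b,272,245,60,45),c(b,292,150,80,60)])]))
for n,p,q in(("scene",(290,262),(341,199)),("side",(302,268),(337,177))):
    print(cast(F[n],[p],.051),cast(F[n],[q],.082))
import pickle;pickle.dump({k:{a:b for a,b in v.items() if a!='img'} for k,v in F.items()},open("F.pkl","wb"))
E
```

```text
[[ 0.4889981  -0.03471428  0.051     ]] [[ 0.47339158 -0.23972789  0.082     ]]
[[ 0.48259528 -0.02787765  0.051     ]] [[ 0.46734847 -0.2438762   0.082     ]]
```

View pics/c1.png

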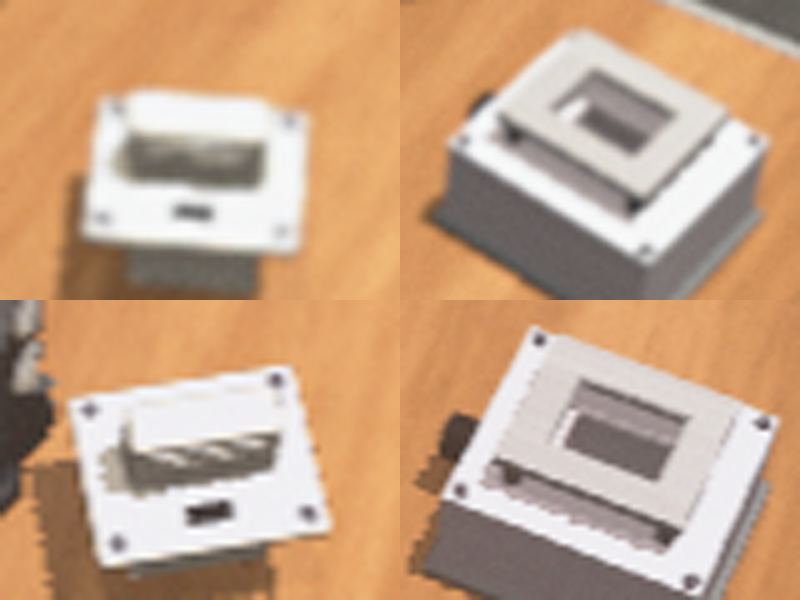

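Run:
```python
import pickle
from h import *
F=pickle.load(open("F.pkl","rb"))
def go(lbl,n,P,x,y,s,z):
    p=np.array([(x+(X+.5)/s-.5,y+(Y+.5)/s-.5) for X,Y in P]);w=cast(F[n],p,z)[:,:2]
    c=w.mean(0);e=[np.linalg.norm(w[i]-w[(i+1)%4]) for i in range(4)]
    # edge 0 and 2 directions (long)
    d=(w[1]-w[0])+(w[2]-w[3]);g=(w[2]-w[1])+(w[3]-w[0])
    print(lbl,n,c.round(4),"edges",np.round(e,4),"yaw01",np.degrees(np.arctan2(d[1],d[0])).round(1),"yaw12",np.degrees(np.arctan2(g[1],g[0])).round(1))
go("mod","scene",[(103,95),(308,113),(298,255),(83,240)],260,240,400/60,.051)
go("mod","side",[(70,102),(290,67),(330,230),(102,268)],272,245,400/60,.051)
go("open","scene",[(192,70),(280,110),(235,155),(148,110)],300,175,5,.082)
go("open","side",[(182,78),(292,118),(260,183),(148,142)],292,150,5,.082)
go("box","scene",[(180,32),(368,140),(240,265),(50,145)],300,175,5,.06)
go("box","side",[(135,28),(378,120),(300,295),(42,200)],292,150,5,.06)
```

```text
mod scene [ 0.485  -0.0253] edges [0.0694 0.0569 0.0698 0.0587] yaw01 -152.5 yaw12 117.4
mod side [ 0.4831 -0.0245] edges [0.0683 0.0543 0.0689 0.0545] yaw01 -152.0 yaw12 117.5
open scene [ 0.4742 -0.2481] edges [0.0489 0.0388 0.0493 0.0363] yaw01 177.5 yaw12 82.7
open side [ 0.471  -0.2467] edges [0.0514 0.0382 0.0515 0.0384] yaw01 173.4 yaw12 81.8
box scene [ 0.4739 -0.2476] edges [0.1156 0.1076 0.1152 0.1065] yaw01 171.4 yaw12 81.4
box side [ 0.4715 -0.2468] edges [0.118  0.1016 0.119  0.1053] yaw01 173.1 yaw12 82.4
```

```bash
cat >> h.py <<'E'
def plan(state,way,turn,n):
    """way: list of points; turn: total world yaw change, n: calls. Straight tool down assumed."""
    P=np.array([state["tcp_pos"]]+way);L=np.r_[0,np.cumsum(np.linalg.norm(np.diff(P,axis=0),axis=1))]
    r=R.from_rotvec(state["orientation"]);q=P[0];k=0
    for i in range(1,n+1):
        t=np.array([np.interp(L[-1]*i/n,L,P[:,j]) for j in range(3)])
        m=np.round(np.r_[r.inv().apply(t-q)/.08,0,0,-turn/n/.5],2)
        print(i,m,(t).round(3)); q=q+r.apply(m[:3]*.08); r=r*R.from_rotvec(m[3:]*.5)
E
python3 - <<'E'
from station import sensors
import pickle
from h import *
F=pickle.load(open("F.pkl","rb"))
print("round",cast(F["side"],[(267,322)],.051),cast(F["scene"],[(244,300)],.051),"tape",cast(F["scene"],[(243,229)],.02))
s=sensors.state();r=R.from_rotvec(s["orientation"]).as_matrix();print(r.round(3))
y=np.degrees(np.arctan2(r[1,1],r[0,1]));print(y)
plan(s,[np.array([.4,.12,.24]),np.array([.484,-.025,.2])],np.radians(-62.5-y),9)
E
```

```text
round [[0.51468594 0.09906888 0.051     ]] [[0.5175034  0.09880629 0.051     ]] tape [[ 0.64974378 -0.07432084  0.02      ]]
[[-0.945  0.326 -0.   ]
 [ 0.326  0.945 -0.001]
 [-0.    -0.001 -1.   ]]
70.9889760382484
1 [-0.63 -0.71  0.    0.    0.    0.52] [0.233 0.521 0.241]
2 [-0.79 -0.52  0.    0.    0.    0.52] [0.262 0.451 0.241]
3 [-0.9  -0.3   0.01  0.    0.    0.52] [0.291 0.381 0.24 ]
4 [-0.95 -0.06 -0.    0.    0.    0.52] [0.32  0.311 0.24 ]
5 [-0.93  0.18  0.    0.    0.    0.52] [0.35  0.241 0.24 ]
6 [-0.85  0.42  0.    0.    0.    0.52] [0.379 0.171 0.24 ]
7 [-0.68  0.64  0.06  0.    0.    0.52] [0.41  0.103 0.235]
8 [-0.42  0.82  0.22  0.    0.    0.52] [0.447 0.039 0.218]
9 [-0.18  0.9   0.22  0.    0.    0.52] [ 0.484 -0.025  0.2  ]
```

>>> {"method": "move_arm", "body": {
  "steps": [-0.63,-0.71,0,0,0,0.52,-1,-0.63,-0.71,0,0,0,0.52,-1,-0.63,-0.71,0,0,0,0.52,-1]
}}

```text
t: 0.55
tcp_pos: [0.2355, 0.5178, 0.2416]
orientation: [0.928, 3.0, -0.0]
force: [-0.2, 1.5, -0.0]
finger_gap: 1.0
grip_force: 0.0
```

>>> {"method": "move_arm", "body": {
  "steps": [-0.79,-0.52,0,0,0,0.52,-1,-0.79,-0.52,0,0,0,0.52,-1,-0.79,-0.52,0,0,0,0.52,-1]
}}

```text
t: 0.85
tcp_pos: [0.2641, 0.4485, 0.2416]
orientation: [1.307, 2.856, 0.0]
force: [-0.4, 0.5, 0.4]
finger_gap: 1.001
grip_force: 0.0
```

>>> {"method": "move_arm", "body": {
  "steps": [-0.9,-0.3,0,0,0,0.52,-1,-0.9,-0.3,0,0,0,0.52,-1,-0.9,-0.3,0,0,0,0.52,-1]
}}

```text
t: 1.15
tcp_pos: [0.2929, 0.3791, 0.2416]
orientation: [1.665, 2.664, 0.001]
force: [-0.1, 0.8, -0.3]
finger_gap: 1.001
grip_force: 0.0
```

>>> {"method": "move_arm", "body": {
  "steps": [-0.95,-0.06,0,0,0,0.52,-1,-0.95,-0.06,0,0,0,0.52,-1,-0.95,-0.06,0,0,0,0.52,-1]
}}

```text
t: 1.45
tcp_pos: [0.3219, 0.3093, 0.2416]
orientation: [1.994, 2.427, 0.001]
force: [0.1, 0.5, -0.2]
finger_gap: 1.0
grip_force: 0.0
```

>>> {"method": "move_arm", "body": {
  "steps": [-0.93,0.18,0,0,0,0.52,-1,-0.93,0.18,0,0,0,0.52,-1,-0.93,0.18,0,0,0,0.52,-1]
}}

```text
t: 1.75
tcp_pos: [0.3506, 0.2397, 0.2416]
orientation: [2.291, 2.149, 0.001]
force: [-0.8, 0.7, 0.2]
finger_gap: 0.999
grip_force: 0.0
```

As planned; continuing to the hover.

>>> {"method": "move_arm", "body": {
  "steps": [-0.85,0.42,0,0,0,0.52,-1,-0.85,0.42,0,0,0,0.52,-1,-0.85,0.42,0,0,0,0.52,-1]
}}

```text
t: 2.05
tcp_pos: [0.38, 0.1701, 0.2416]
orientation: [2.549, 1.835, 0.001]
force: [-0.4, -0.1, 0.4]
finger_gap: 0.999
grip_force: 0.0
```

>>> {"method": "move_arm", "body": {
  "steps": [-0.68,0.64,0.06,0,0,0.52,-1,-0.68,0.64,0.06,0,0,0.52,-1,-0.68,0.64,0.06,0,0,0.52,-1]
}}

```text
t: 2.35
tcp_pos: [0.4114, 0.1026, 0.2365]
orientation: [2.765, 1.491, 0.001]
force: [-0.3, -0.1, -0.5]
finger_gap: 0.999
grip_force: 0.0
```

>>> {"method": "move_arm", "body": {
  "steps": [-0.42,0.82,0.22,0,0,0.52,-1,-0.42,0.82,0.22,0,0,0.52,-1,-0.42,0.82,0.22,0,0,0.52,-1]
}}

```text
t: 2.65
tcp_pos: [0.4477, 0.0387, 0.2182]
orientation: [2.934, 1.121, -0.001]
force: [-0.1, 1.2, 0.4]
finger_gap: 0.997
grip_force: 0.0
```

>>> {"method": "move_arm", "body": {
  "steps": [-0.18,0.9,0.22,0,0,0.52,-1,-0.18,0.9,0.22,0,0,0.52,0,-0.18,0.9,0.22,0,0,0.52,0,-0.18,0.9,0.22,0,0,0.52,0]
}}

```text
t: 3.05
tcp_pos: [0.4843, -0.0217, 0.201]
orientation: [-3.053, -0.742, 0.001]
force: [-0.6, -0.0, 0.2]
finger_gap: 0.81
grip_force: 0.0
```

Run:
```python
from station import sensors,grab_frame
import pickle
from h import *
f=grab_frame("wrist");cv2.imwrite("pics/w1.png",f["img"])
pickle.dump({k:v for k,v in f.items() if k!='img'},open("W1.pkl","wb"))
s=sensors.state();r=R.from_rotvec(s["orientation"]).as_matrix()
print(s["tcp_pos"],np.degrees(np.arctan2(r[1,1],r[0,1])),s["joint_pos"])
```

```text
[ 0.48414391 -0.02149568  0.20119235] -62.66767535077984 [-0.61167689  0.03411862  0.58038614  1.9022924  -0.02049944  1.21119875
 -1.11809341]
```

View pics/w1.png

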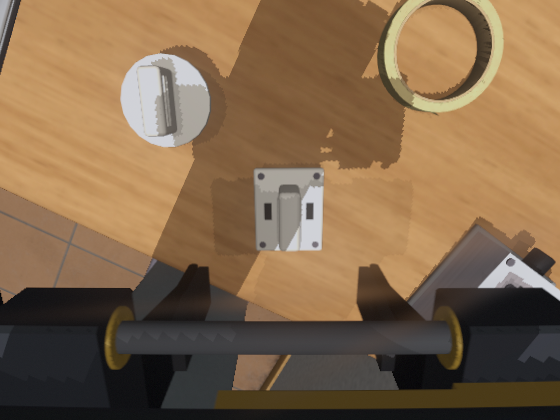

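The wrist view shows the charger flange with corners at about (254,169), (323,169), (322,251) and (256,251). The rib lies along the image vertical at column 289, and the round module is well clear at (165,100).

Run:
```python
import pickle
from h import *
f=pickle.load(open("W1.pkl","rb"))
g=cv2.cvtColor(cv2.imread("pics/w1.png"),cv2.COLOR_BGR2HSV)
m=((g[...,1]<45)&(g[...,2]>90)).astype(np.uint8);m[:,:225]=0;m[:,350:]=0;m[:150]=0;m[262:]=0
m=cv2.morphologyEx(m,cv2.MORPH_CLOSE,np.ones((9,9)))
c=max(cv2.findContours(m,0,2)[0],key=cv2.contourArea);b=cv2.boxPoints(cv2.minAreaRect(c));print(b.round(1))
for P in(b,[(254,169),(323,169),(322,251),(256,251)]):
    w=cast(f,P,.051)[:,:2];e=np.diff(np.r_[w,w[:1]],axis=0)
    print(w.mean(0).round(4),np.linalg.norm(e,axis=1).round(4),np.degrees(np.arctan2(e[:,1],e[:,0])).round(1))
```

```text
[[254. 168.]
 [323. 168.]
 [323. 250.]
 [254. 250.]]
[ 0.4851 -0.0252] [0.0542 0.0694 0.0581 0.0694] [ -62.7 -150.8  117.4   26. ]
[ 0.4844 -0.0258] [0.0543 0.0695 0.0556 0.0695] [ -62.7 -151.5  117.4   27.4]
```

>>> {"method": "move_arm", "body": {
  "steps": [-0.01,0.04,0.5,0,0,0,0,-0.01,0.04,0.9,0,0,0,0,-0.01,0.04,1.0,0,0,0,0]
}}

```text
t: 3.4
tcp_pos: [0.4829, -0.0253, 0.1187]
orientation: [-3.052, -0.739, 0.007]
force: [0.4, 0.2, 0.1]
finger_gap: 0.535
grip_force: 0.0
```

>>> {"method": "move_arm", "body": {
  "steps": [0,0,0.2,0,0,0,0,0,0,0.4,0,0,0,0,0,0,0.6,0,0,0,0,0,0,0.6,0,0,0,0]
}}

```text
t: 3.8
tcp_pos: [0.4842, -0.026, 0.0728]
orientation: [-3.053, -0.737, 0.003]
force: [-0.9, -0.9, 0.0]
finger_gap: 0.501
grip_force: 0.0
```

Run:
```python
from station import sensors
s=sensors.state();print({k:s[k].round(4) for k in("tcp_pos","force","finger_gap")})
```

```text
Traceback (most recent call last):
AttributeError: 'float' object has no attribute 'round'
```

Good position; close with 45 N, then lift.

>>> {"method": "move_arm", "body": {
  "steps": [0,0,0,0,0,0,1,0,0,0,0,0,0,1,0,0,0,0,0,0,1,0,0,0,0,0,0,1,0,0,0,0,0,0,1],
  "squeeze": 45
}}

```text
t: 4.3
tcp_pos: [0.485, -0.0274, 0.0736]
orientation: [-3.055, -0.731, -0.001]
force: [-0.4, 0.2, 3.3]
finger_gap: 0.177
grip_force: 44.8
```

>>> {"method": "move_arm", "body": {
  "steps": [0,0,0,0,0,0,1,0,0,0,0,0,0,1,0,0,-0.2,0,0,0,1,0,0,-0.5,0,0,0,1,0,0,-1,0,0,0,1]
}}

```text
t: 4.8
tcp_pos: [0.483, -0.0278, 0.1522]
orientation: [3.055, 0.731, -0.007]
force: [0.8, 0.7, -1.6]
finger_gap: 0.176
grip_force: 44.8
```

>>> {"method": "move_arm", "body": {
  "steps": [0,0,-0.4,0,0,0,1,0,0,-0.8,0,0,0,1,0,0,-0.9,0,0,0,1,0,0,-0.9,0,0,0,1]
}}

```text
t: 5.2
tcp_pos: [0.4851, -0.0275, 0.2258]
orientation: [-3.055, -0.731, -0.003]
force: [0.3, -0.1, -2.0]
finger_gap: 0.179
grip_force: 44.8
```

Run:
```python
from station import sensors
from h import *
s=sensors.state();r=R.from_rotvec(s["orientation"]).as_matrix()
y=np.degrees(np.arctan2(r[1,1],r[0,1]));print(y,s["tcp_pos"],s["force"],r.round(4))
plan(s,[np.array([.4727,-.247,.225])],np.radians(-97.5-y),4)
```

```text
-63.0790861351473 [ 0.48514179 -0.02753557  0.22578206] [ 0.34524767 -0.09053738 -2.01024276] [[ 8.916e-01  4.528e-01  1.600e-03]
 [ 4.528e-01 -8.916e-01  7.000e-04]
 [ 1.800e-03  1.000e-04 -1.000e+00]]
1 [-0.35  0.59  0.    0.    0.    0.3 ] [ 0.482 -0.082  0.226]
2 [-0.25  0.64  0.    0.    0.    0.3 ] [ 0.479 -0.137  0.225]
3 [-0.15  0.67  0.01  0.    0.    0.3 ] [ 0.476 -0.192  0.225]
4 [-0.05  0.69 -0.    0.    0.    0.3 ] [ 0.473 -0.247  0.225]
```

>>> {"method": "move_arm", "body": {
  "steps": [-0.35,0.59,0,0,0,0.3,1,-0.35,0.59,0,0,0,0.3,1,-0.35,0.59,0,0,0,0.3,1]
}}

```text
t: 5.5
tcp_pos: [0.4801, -0.0839, 0.2236]
orientation: [3.102, 0.496, -0.004]
force: [0.5, -0.5, -1.9]
finger_gap: 0.176
grip_force: 44.8
```

>>> {"method": "move_arm", "body": {
  "steps": [-0.25,0.64,0,0,0,0.3,1,-0.25,0.64,0,0,0,0.3,1,-0.25,0.64,0,0,0,0.3,1]
}}

```text
t: 5.8
tcp_pos: [0.4777, -0.1378, 0.2242]
orientation: [3.13, 0.265, -0.003]
force: [-0.0, 0.9, -2.3]
finger_gap: 0.183
grip_force: 44.8
```

>>> {"method": "move_arm", "body": {
  "steps": [-0.15,0.67,0,0,0,0.3,1,-0.15,0.67,0,0,0,0.3,1,-0.15,0.67,0,0,0,0.3,1]
}}

```text
t: 6.1
tcp_pos: [0.4753, -0.192, 0.2245]
orientation: [3.141, 0.032, -0.002]
force: [0.4, 0.4, -0.5]
finger_gap: 0.18
grip_force: 44.8
```

>>> {"method": "move_arm", "body": {
  "steps": [-0.05,0.69,0,0,0,0.3,1,-0.05,0.69,0,0,0,0.3,1,-0.05,0.69,0,0,0,0.3,1,-0.05,0.69,0,0,0,0.3,1,-0.05,0.69,0,0,0,0.3,1]
}}

```text
t: 6.6
tcp_pos: [0.4731, -0.2453, 0.2249]
orientation: [-3.134, 0.199, 0.001]
force: [-0.1, 0.0, -1.8]
finger_gap: 0.18
grip_force: 44.8
```

Run:
```python
from station import sensors,grab_frame
import pickle
from h import *
D={}
for n in("wrist","scene","side"):
    f=grab_frame(n);cv2.imwrite(f"pics/{n}2.png",f["img"]);D[n]={k:v for k,v in f.items() if k!='img'}
pickle.dump(D,open("F2.pkl","wb"))
s=sensors.state();r=R.from_rotvec(s["orientation"]).as_matrix()
print(s["tcp_pos"],np.degrees(np.arctan2(r[1,1],r[0,1])),s["joint_pos"],r.round(4),D["wrist"]["origin"])
```

```text
[ 0.47291635 -0.24629806  0.22518683] -97.34467457622975 [-0.35244405  0.16416593  0.83573849  1.76340144 -0.12783252  1.27000206
 -1.18435028] [[ 9.918e-01 -1.278e-01  1.000e-04]
 [-1.278e-01 -9.918e-01  5.000e-04]
 [ 1.000e-04 -5.000e-04 -1.000e+00]] [ 0.5560058  -0.255847    0.36817027]
```

View pics/wrist2.png

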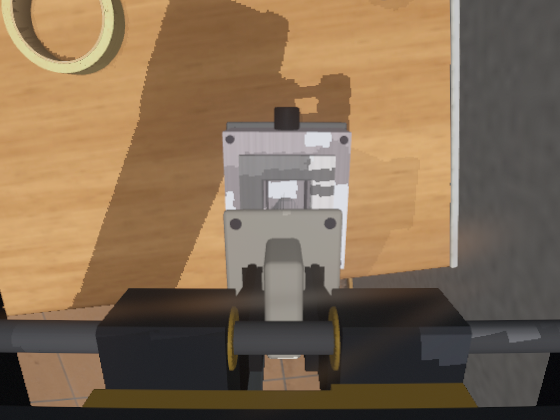

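The wrist view shows the held flange's front corners at about (225,211) and (342,211), and the box top's +x edge from about (222,131) to (349,133). The frame plate corners are at about (239,156) and (335,156). I'll enlarge this for accurate edges.

Run:
```python
import cv2
i=cv2.imread("pics/wrist2.png")[105:225,205:365];cv2.imwrite("pics/w2c.png",cv2.resize(i,(800,600),interpolation=cv2.INTER_CUBIC))
```

```text
(no output)
```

View pics/w2c.png

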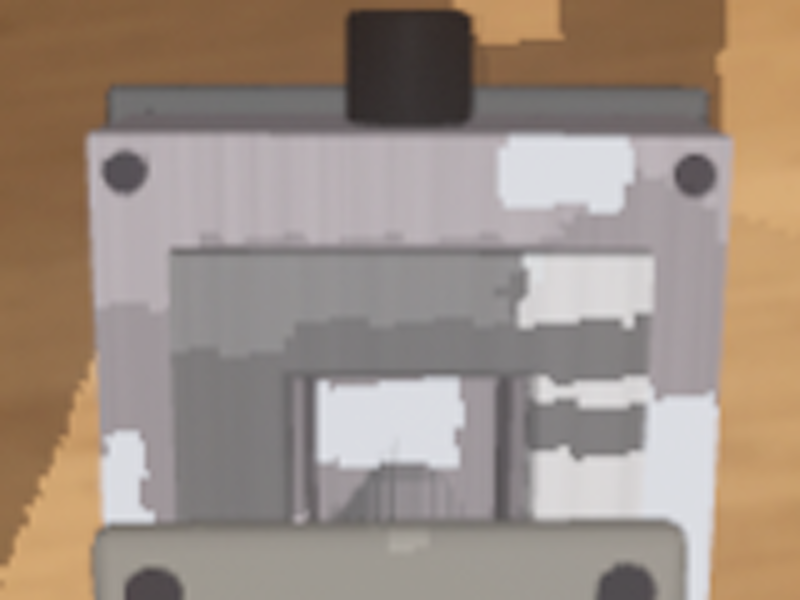

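The crop puts the box corners at (87,133) and (733,137), the plate corners at (170,250) and (655,255), the opening's edge from (287,373) to (525,376), and the module screws at (153,585) and (627,583).

Run:
```python
import pickle
from h import *
D=pickle.load(open("F2.pkl","rb"));f=D["wrist"];f1=pickle.load(open("W1.pkl","rb"))
# module screws in module frame from w1
w=cast(f1,[(261,176),(317,176),(263,244),(316,244)],.051)[:,:2]
a=np.radians(27.4);M=np.array([[np.cos(a),np.sin(a)],[-np.sin(a),np.cos(a)]])
print("screws mod",((w-w.mean(0))@M.T).round(4),w.mean(0))
t=np.array([.4729,-.2463]);b=np.radians(-7.34);T=np.array([[np.cos(b),np.sin(b)],[-np.sin(b),np.cos(b)]])
def C(P,z,l):
    p=np.array([(205+(x+.5)/5-.5,105+(y+.5)/5-.5) for x,y in P]);w=cast(f,p,z)[:,:2];L=(w-t)@T.T
    d=L[1]-L[0];print(l,(L*1000).round(1).tolist(),"ang of edge vs tool y(deg)",np.degrees(np.arctan2(d[0],-d[1])).round(2)if len(L)>1 else"")
C([(153,585),(627,583)],.203,"modscrews");C([(96,560),(686,560)],.203,"flange sides")
C([(96,522),(686,521)],.203,"flange front(top)");C([(96,522),(686,521)],.197,"flange front(bot)")
C([(87,133),(733,137)],.06,"box edge");C([(103,520),(714,520)],.06,"box sides")
C([(170,250),(655,255)],.082,"plate");C([(175,500),(643,500)],.082,"plate sides")
C([(287,373),(525,376)],.082,"opening")
```

```text
screws mod [[ 0.0288  0.0224]
 [ 0.0288 -0.0218]
 [-0.0288  0.0219]
 [-0.0288 -0.0225]] [ 0.48493771 -0.02594096]
modscrews [[30.4, 23.6], [30.7, -20.2]] ang of edge vs tool y(deg) 0.38
flange sides [[32.9, 28.8], [33.0, -25.6]] ang of edge vs tool y(deg) 0.12
flange front(top) [[36.5, 28.6], [36.7, -25.4]] ang of edge vs tool y(deg) 0.22
flange front(bot) [[34.8, 29.6], [35.0, -26.4]] ang of edge vs tool y(deg) 0.22
box edge [[60.7, 50.9], [60.2, -52.9]] ang of edge vs tool y(deg) -0.25
box sides [[-4.0, 51.2], [-3.7, -53.2]] ang of edge vs tool y(deg) 0.12
plate [[44.9, 35.6], [44.3, -38.1]] ang of edge vs tool y(deg) -0.48
plate sides [[5.6, 36.1], [5.7, -37.9]] ang of edge vs tool y(deg) 0.12
opening [[26.0, 18.1], [25.6, -18.8]] ang of edge vs tool y(deg) -0.62
```

>>> {"method": "move_arm", "body": {
  "steps": [-0.01,0.034,0.25,0,0,0,1,-0.01,0.034,0.5,0,0,0,1,-0.01,0.034,0.7,0,0,0,1,-0.01,0.034,0.7,0,0,0,1,-0.01,0.034,0.7,0,0,0,1]
}}

```text
t: 7.25
tcp_pos: [0.4716, -0.2497, 0.1697]
orientation: [-3.135, 0.204, 0.0]
force: [-1.2, 0.1, -2.2]
finger_gap: 0.18
grip_force: 44.8
```

Run:
```python
from station import sensors,grab_frame
import pickle
from h import *
D={}
for n in("wrist","scene","side"):
    f=grab_frame(n);cv2.imwrite(f"pics/{n}3.png",f["img"]);D[n]={k:v for k,v in f.items() if k!='img'}
pickle.dump(D,open("F3.pkl","wb"))
s=sensors.state();r=R.from_rotvec(s["orientation"]).as_matrix()
print(s["tcp_pos"],np.degrees(np.arctan2(r[1,1],r[0,1])),s["force"],r.round(4))
i=cv2.imread("pics/wrist3.png")[105:240,200:380];cv2.imwrite("pics/w3c.png",cv2.resize(i,(800,600),interpolation=cv2.INTER_CUBIC))
```

```text
[ 0.47198932 -0.25006451  0.17021636] -97.44870737315904 [ 0.6517709   0.90491483 -1.32638269] [[ 9.916e-01 -1.296e-01  1.500e-03]
 [-1.296e-01 -9.916e-01 -2.000e-04]
 [ 1.600e-03 -0.000e+00 -1.000e+00]]
```

View pics/w3c.png

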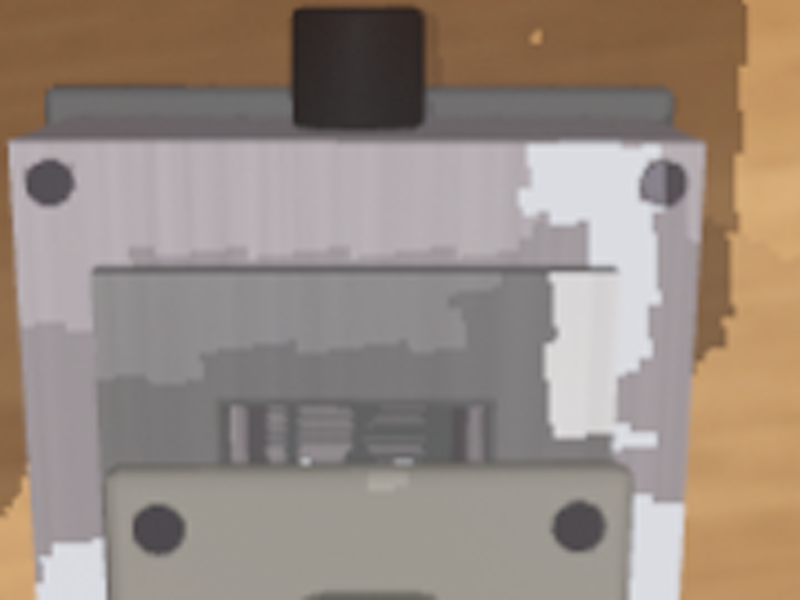

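This shows the box corners at (10,140) and (706,143), the plate at (93,268) and (618,270), the opening at (220,402) and (492,402), and the module screws at (159,529) and (579,526).

Run:
```python
import pickle
from h import *
f=pickle.load(open("F3.pkl","rb"))["wrist"]
t=np.array([.4720,-.2501]);b=np.radians(-7.45);T=np.array([[np.cos(b),np.sin(b)],[-np.sin(b),np.cos(b)]])
def C(P,z,l,hx):
    s=800/180;p=np.array([(200+(x+.5)/s-.5,105+(y+.5)/s-.5) for x,y in P]);L=((cast(f,p,z)[:,:2]-t)@T.T)*1000
    d=L[1]-L[0];c=L.mean(0);print(l,"centre",c[0].round(1)-hx,c[1].round(1),"width",-d[1].round(1),"ang",np.degrees(np.arctan2(d[0],-d[1])).round(2))
C([(159,529),(579,526)],.1477,"modscrews",28.8);C([(107,540),(632,540)],.1477,"flange sides",0)
C([(107,466),(632,463)],.1477,"flange front",35)
C([(10,140),(706,143)],.06,"box edge",60);C([(37,560),(683,560)],.06,"box sides",0)
C([(93,268),(618,270)],.082,"plate",44);C([(220,402),(492,402)],.082,"opening",24.5)
```

```text
modscrews centre 0.3000000000000007 0.9 width 43.8 ang 0.46
flange sides centre 27.7 0.9 width 54.9 ang 0.03
flange front centre 0.8999999999999986 0.9 width 54.1 ang 0.37
box edge centre 0.8999999999999986 2.8 width 103.7 ang -0.23
box sides centre -5.1 2.6 width 103.9 ang 0.03
plate centre 1.3999999999999986 2.9 width 73.0 ang -0.2
opening centre 1.8999999999999986 2.9 width 38.7 ang 0.02
```

>>> {"method": "move_arm", "body": {
  "steps": [0,0,0,0,0,0,1,0,0,0,0,0,0,1,0,0,0,0,0,0,1,0,0,0,0,0,0,1,0,0,0,0,0,0,1]
}}

```text
t: 7.9
tcp_pos: [0.4714, -0.2499, 0.1692]
orientation: [-3.135, 0.204, -0.0]
force: [0.1, -0.7, -0.7]
finger_gap: 0.182
grip_force: 44.8
```

```bash
cat > meas.py <<'E'
from station import sensors,grab_frame
from h import *
def blobs(img):
    g=cv2.cvtColor(img,cv2.COLOR_BGR2GRAY);m=(g<105).astype(np.uint8);out=[]
    for c in cv2.findContours(m,cv2.RETR_LIST,2)[0]:
        (x,y),(w,h),_=cv2.minAreaRect(c);
        if 6<w<14 and 6<h<14 and 100<y<300 and 190<x<390 and cv2.contourArea(c)>.6*w*h: out.append((x,y))
    return np.array(out)
def rel(img,f,tz,yaw):
    b=np.radians(yaw);T=np.array([[np.cos(b),np.sin(b)],[-np.sin(b),np.cos(b)]]);B=blobs(img);B=B[np.argsort(B[:,1])]
    print("blobs",B.round(1).tolist())
    if len(B)<4: return
    W=cast(f,B[:2],.06)[:,:2]@T.T*1000;M=cast(f,B[2:4],tz-.0225)[:,:2]@T.T*1000
    print("box-mod (tool x, left)",(W.mean(0)-M.mean(0)-[53-28.8,0]).round(2),"w",abs(W[0,1]-W[1,1]).round(1),abs(M[0,1]-M[1,1]).round(1))
    return W,M
E
python3 - <<'E'
import pickle
from meas import *
D=pickle.load(open("F3.pkl","rb"));rel(cv2.imread("pics/wrist3.png"),D["wrist"],.1702,-7.45)
D=pickle.load(open("F2.pkl","rb"));rel(cv2.imread("pics/wrist2.png"),D["wrist"],.2252,-7.4)
for k in range(3):
    f=grab_frame("wrist");s=sensors.state();rel(f["img"],f,s["tcp_pos"][2],-7.45);print(s["tcp_pos"])
E
```

```text
blobs [[210.5, 145.5], [329.8, 223.3], [235.0, 224.0]]
blobs [[267.5, 116.0], [343.5, 139.5], [329.5, 223.0], [235.0, 224.0]]
box-mod (tool x, left) [  9.73 -18.2 ] w 61.2 43.9
blobs [[210.5, 145.5], [329.8, 223.3], [235.0, 224.0]]
[ 0.47143094 -0.24990937  0.16919761]
blobs [[210.4, 145.3], [329.8, 223.3], [235.0, 224.0]]
[ 0.47143225 -0.24993754  0.16919245]
blobs [[210.4, 145.3], [329.8, 223.3], [235.0, 224.0]]
[ 0.47141175 -0.24991097  0.16918134]
```

>>> {"method": "move_arm", "body": {
  "steps": [0.01,-0.02,0,0,0,0,1,0.01,-0.02,0.1,0,0,0,1,0.01,-0.02,0.25,0,0,0,1,0.01,-0.02,0.25,0,0,0,1,0.01,-0.02,0.25,0,0,0,1]
}}

```text
t: 8.55
tcp_pos: [0.472, -0.2484, 0.1486]
orientation: [-3.135, 0.205, 0.002]
force: [-0.5, -0.1, -1.0]
finger_gap: 0.181
grip_force: 44.8
```

>>> {"method": "move_arm", "body": {
  "steps": [0,0,0.05,0,0,0,1,0,0,0.1,0,0,0,1,0,0,0.15,0,0,0,1,0,0,0.2,0,0,0,1,0,0,0.2,0,0,0,1]
}}

```text
t: 9.05
tcp_pos: [0.4721, -0.2483, 0.1326]
orientation: [-3.135, 0.204, 0.002]
force: [-0.1, -0.6, -1.2]
finger_gap: 0.181
grip_force: 44.8
```

Run:
```python
from meas import *
f=grab_frame("wrist");s=sensors.state();rel(f["img"],f,s["tcp_pos"][2],-7.45)
print(s["tcp_pos"],s["force"],s["ft_torque"],s["orientation"])
i=f["img"][105:240,200:380];cv2.imwrite("pics/w4c.png",cv2.resize(i,(800,600),interpolation=cv2.INTER_CUBIC))
import pickle;pickle.dump({k:v for k,v in f.items() if k!='img'},open("F4.pkl","wb"))
```

```text
blobs [[362.5, 153.0], [201.5, 153.5], [329.8, 223.3], [235.0, 224.0]]
box-mod (tool x, left) [1.64 0.38] w 92.2 44.0
[ 0.47224991 -0.24841799  0.13290567] [-0.39603655  0.34988473 -1.63101432] [-0.06968223  0.14319833 -0.05428977] [-3.13485253e+00  2.04473841e-01  8.89242455e-04]
```

View pics/w4c.png

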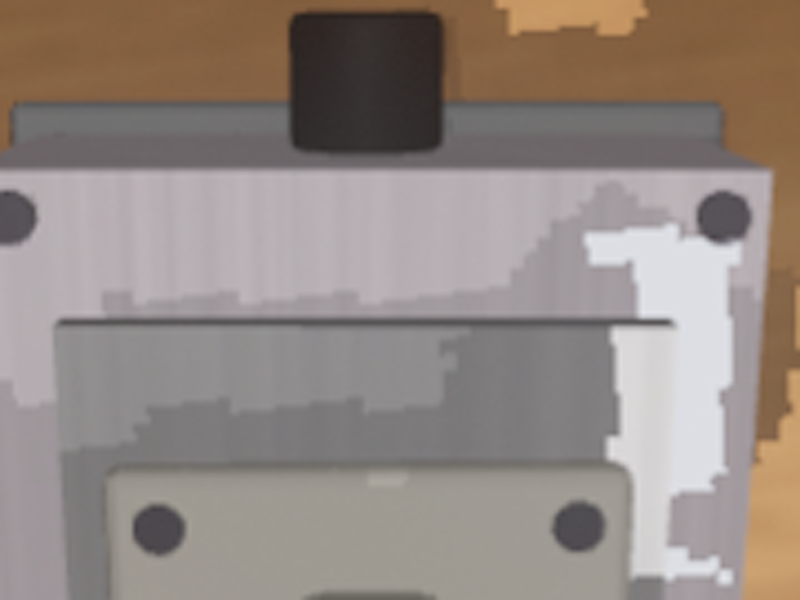

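The plate corners are now at (56,322) and (675,322), and the module screws are unchanged at (159,529) and (579,526). There is no contact force.

Run:
```python
import pickle
from h import *
f=pickle.load(open("F4.pkl","rb"))
b=np.radians(-7.45);T=np.array([[np.cos(b),np.sin(b)],[-np.sin(b),np.cos(b)]]);t=np.array([.47225,-.24842])
def C(P,z,l,hx):
    s=800/180;p=np.array([(200+(x+.5)/s-.5,105+(y+.5)/s-.5) for x,y in P]);L=((cast(f,p,z)[:,:2]-t)@T.T)*1000
    d=L[1]-L[0];c=L.mean(0);print(l,c[0].round(2)-hx,c[1].round(2),"w",-d[1].round(1),"ang",np.degrees(np.arctan2(d[0],-d[1])).round(2))
C([(159,529),(579,526)],.1102,"modscrews",28.8);C([(107,540),(632,540)],.1102,"flange sides",0)
C([(56,322),(675,322)],.082,"plate",44);C([(65,500),(668,500)],.082,"plate sides?",0);C([(9,217),(723,217)],.06,"boxscrews",52.5)
C([(12,104),(722,104)],.0,"foot?",65)
```

```text
modscrews 0.4299999999999997 0.74 w 43.9 ang 0.44
flange sides 27.85 0.69 w 55.0 ang 0.01
plate 1.4699999999999989 1.22 w 72.9 ang -0.0
plate sides? 23.52 1.13 w 73.4 ang 0.01
boxscrews 2.3800000000000026 1.25 w 92.0 ang -0.01
foot? 0.0799999999999983 1.35 w 114.6 ang -0.01
```

>>> {"method": "move_arm", "body": {
  "steps": [0.008,-0.005,0,0,0,0,1,0.008,-0.005,0.03,0,0,0,1,0.008,-0.005,0.06,0,0,0,1,0.008,-0.005,0.1,0,0,0,1,0.008,-0.005,0.1,0,0,0,1]
}}

```text
t: 9.6
tcp_pos: [0.4728, -0.248, 0.1247]
orientation: [-3.135, 0.204, 0.001]
force: [-0.1, -0.1, -1.0]
finger_gap: 0.183
grip_force: 44.8
```

>>> {"method": "move_arm", "body": {
  "steps": [0,0,0.02,0,0,0,1,0,0,0.04,0,0,0,1,0,0,0.05,0,0,0,1,0,0,0.05,0,0,0,1]
}}

```text
t: 10.0
tcp_pos: [0.473, -0.2481, 0.1211]
orientation: [-3.135, 0.204, 0.0]
force: [1.6, 0.3, -1.2]
finger_gap: 0.177
grip_force: 44.8
```

>>> {"method": "move_arm", "body": {
  "steps": [0,0,0.03,0,0,0,1,0,0,0.06,0,0,0,1,0,0,0.1,0,0,0,1,0,0,0.1,0,0,0,1]
}}

```text
t: 10.4
tcp_pos: [0.4729, -0.248, 0.1127]
orientation: [-3.135, 0.204, 0.001]
force: [-0.4, -0.1, -1.7]
finger_gap: 0.181
grip_force: 44.8
```

>>> {"method": "move_arm", "body": {
  "steps": [0,0,0.015,0,0,0,1,0,0,0.03,0,0,0,1,0,0,0.045,0,0,0,1,0,0,0.06,0,0,0,1,0,0,0.06,0,0,0,1]
}}

```text
t: 10.9
tcp_pos: [0.4732, -0.2482, 0.1085]
orientation: [-3.135, 0.204, -0.0]
force: [-1.3, 0.3, 2.2]
finger_gap: 0.183
grip_force: 44.8
```

>>> {"method": "move_arm", "body": {
  "steps": [0,0,0.015,0,0,0,1,0,0,0.03,0,0,0,1,0,0,0.045,0,0,0,1,0,0,0.045,0,0,0,1]
}}

```text
t: 11.3
tcp_pos: [0.4732, -0.2482, 0.105]
orientation: [-3.135, 0.204, -0.0]
force: [-2.3, 1.6, 7.6]
finger_gap: 0.182
grip_force: 44.8
```

Run:
```python
from station import sensors,grab_frame
import numpy as np
for i in range(5):
    s=sensors.state();print(s["tcp_pos"].round(4) if hasattr(s["tcp_pos"],"round") else s["tcp_pos"],np.round(s["force"],2));grab_frame("wrist")
```

```text
[ 0.4732 -0.2482  0.105 ] [-2.26  1.65  7.57]
[ 0.4732 -0.2482  0.1051] [-2.31  1.41  7.36]
[ 0.4732 -0.2482  0.1051] [-3.44  2.34  6.21]
[ 0.4732 -0.2482  0.1051] [-2.49  2.31  7.37]
[ 0.4732 -0.2481  0.1051] [-3.11  1.45  6.55]
```

>>> {"method": "move_arm", "body": {
  "steps": [0,0,0.01,0,0,0,1,0,0,0.02,0,0,0,1,0,0,0.03,0,0,0,1,0,0,0.03,0,0,0,1,0,0,0.03,0,0,0,1]
}}

```text
t: 12.05
tcp_pos: [0.4732, -0.2482, 0.1029]
orientation: [-3.135, 0.204, -0.0]
force: [-4.8, 3.3, 10.5]
finger_gap: 0.177
grip_force: 44.9
```

Run:
```python
from station import sensors,grab_frame
import numpy as np
F=[]
for i in range(10):
    s=sensors.state();F.append(s["force"]);f=grab_frame("wrist")
print(s["tcp_pos"],np.mean(F,0),s["orientation"],s["t"])
import cv2
g=grab_frame("side")["img"][130:235,270:410];cv2.imwrite("pics/f5.png",np.hstack([cv2.resize(f["img"][105:240,200:380],(400,300)),cv2.resize(g,(400,300),interpolation=2)]))
```

```text
[ 0.47322783 -0.24812041  0.10289679] [-3.98548554  2.63861661  9.97933327] [-3.13450785e+00  2.04181192e-01 -3.48297491e-04] 12.5
```

View pics/f5.png

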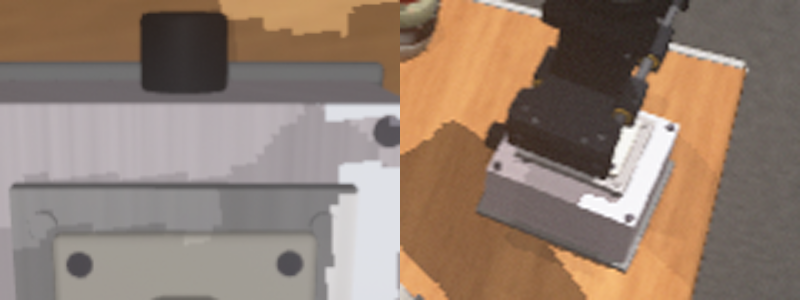

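The flange lies flat on the frame, pressed by about 11.5 N and about 8 mm. Holding there.

>>> {"method": "move_arm", "body": {
  "steps": [0,0,0,0,0,0,1,0,0,0,0,0,0,1,0,0,0,0,0,0,1,0,0,0,0,0,0,1,0,0,0,0,0,0,1]
}}

```text
t: 13.1
tcp_pos: [0.4732, -0.2482, 0.1029]
orientation: [-3.135, 0.204, -0.0]
force: [-3.6, 2.4, 9.6]
finger_gap: 0.178
grip_force: 44.9
```

>>> {"method": "move_arm", "body": {
  "steps": [0,0,0,0,0,0,1,0,0,0,0,0,0,1,0,0,0,0,0,0,1,0,0,0,0,0,0,1,0,0,0,0,0,0,1]
}}

```text
t: 13.6
tcp_pos: [0.4732, -0.2481, 0.1029]
orientation: [-3.134, 0.204, -0.0]
force: [-3.9, 3.3, 9.6]
finger_gap: 0.179
grip_force: 44.9
```

>>> {"method": "move_arm", "body": {
  "steps": [0,0,0,0,0,0,1,0,0,0,0,0,0,1,0,0,0,0,0,0,1,0,0,0,0,0,0,1,0,0,0,0,0,0,1]
}}

```text
t: 14.1
tcp_pos: [0.4732, -0.2482, 0.1029]
orientation: [-3.135, 0.204, -0.0]
force: [-3.9, 3.1, 10.2]
finger_gap: 0.177
grip_force: 44.9
```

>>> {"method": "move_arm", "body": {
  "steps": [0,0,0,0,0,0,1,0,0,0,0,0,0,1,0,0,0,0,0,0,1,0,0,0,0,0,0,1,0,0,0,0,0,0,1]
}}

```text
t: 14.6
tcp_pos: [0.4732, -0.2482, 0.1029]
orientation: [-3.135, 0.204, -0.0]
force: [-3.2, 1.9, 10.6]
finger_gap: 0.177
grip_force: 44.9
```

>>> {"method": "move_arm", "body": {
  "steps": [0,0,0,0,0,0,1,0,0,0,0,0,0,1,0,0,0,0,0,0,1,0,0,0,0,0,0,1,0,0,0,0,0,0,1]
}}

```text
t: 15.1
tcp_pos: [0.4732, -0.2481, 0.1029]
orientation: [-3.135, 0.204, -0.0]
force: [-4.6, 2.5, 10.1]
finger_gap: 0.178
grip_force: 44.9
```

>>> {"method": "move_arm", "body": {
  "steps": [0,0,0,0,0,0,1,0,0,0,0,0,0,1,0,0,0,0,0,0,1,0,0,0,0,0,0,1,0,0,0,0,0,0,1]
}}

```text
t: 15.6
tcp_pos: [0.4732, -0.2482, 0.1029]
orientation: [-3.134, 0.204, -0.0]
force: [-3.0, 2.1, 9.9]
finger_gap: 0.18
grip_force: 44.9
```

>>> {"method": "move_arm", "body": {
  "steps": [0,0,0,0,0,0,1,0,0,0,0,0,0,1,0,0,0,0,0,0,1,0,0,0,0,0,0,1,0,0,0,0,0,0,1]
}}

```text
t: 16.1
tcp_pos: [0.4733, -0.2481, 0.1029]
orientation: [-3.134, 0.204, -0.001]
force: [-4.6, 3.6, 9.7]
finger_gap: 0.179
grip_force: 44.9
```

>>> {"method": "move_arm", "body": {
  "steps": [0,0,0,0,0,0,1,0,0,0,0,0,0,1,0,0,0,0,0,0,1,0,0,0,0,0,0,1,0,0,0,0,0,0,1]
}}

```text
t: 16.6
tcp_pos: [0.4733, -0.2482, 0.1029]
orientation: [-3.135, 0.204, -0.001]
force: [-3.8, 2.7, 10.4]
finger_gap: 0.182
grip_force: 44.9
```

Held steadily for over 4 s; handing in.

```bash
python3 -c "
from station import job
print(job.job_done())"
```

```text
the job is handed in; nothing more can be done
None
```

The charger module is plugged in with its flange flat on the frame, pressed down about 8 mm with about 11.5 N (estimated from arm height and wrist force). I held it steady for over 4 s and handed the job in still gripping; no verdict came back.

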